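# Free the bottle-guide shoe from its left-hand clamp knob

### The job

The white bottle-guide shoe on the labelling bench has to be changed. The black clamp knob over it has a left-hand thread: turn it clockwise (seen from above) to back it off until you feel it come up against its internal stop, without straining the stop or screwing it down on the shoe. Then draw the shoe straight out of its guideway by its tab, feeling your way without forcing it against the knob or the rails, and lay it gently, flat on the floor of the grey tray; leave the bottle, carton and label reel alone.

Things in the scene. Friction and masses are not known exactly. Their poses are not given: they have to be found in the camera images.
- bracket: Fixed aluminium guide bracket, block 100 (x) x 110 (y) x 30 mm, origin at the centre of its underside. On it two rails along its y axis form a guideway 62 mm wide, open at both ends: floor 30 mm, rail tops 42 mm above the bench. The knob's fixed 12 mm stud stands on its vertical axis. The shoe can leave only along the bracket's -y.
- knob: Clamp knob on the shoe, LEFT-HAND thread: turned clockwise seen from above it loosens, rising 14 mm per turn (2.23 mm per rad). Foot disc of steel, 40 mm across, 8 mm thick, origin at its underside's centre, at first 0.5 to 1.1 mm above the recess floor. It clears the recess and meets its internal stop after 1.9 to 2.85 rad of turning. Stays where left; needs 0.07 N m to turn, self-locking.
- knob_grip (a point): Centre of the knob's black grip bar, on the knob's axis, 28 mm above the foot's underside. Bar 52 mm long along this frame's x (turns with the knob), 14 mm thick (y), 28 mm high (14 mm above and below this point).
- hub: The knob's internal stop, hidden in its foot on the knob's axis: rigid pins that meet 15 mm off the axis. Where in the turn they meet differs every time and cannot be seen: readings are noisy by 0.03 N m; stop when the turning moment has climbed 0.1 to 0.2 N m above its running value. Each 0.1 N m loads the pins with about 7 N; over 20 N strains them.
- shoe: Loose white plastic shoe, about 0.15 kg, 60 mm wide (x; 1 mm play to each rail), y from -85 to +35 mm, 10 mm thick. Origin: underside, on the knob's axis when home, axes then as the bracket's. A slot open at +y straddles the stud; round it a recess 43 x 43 mm, 4 mm deep, holds the knob's foot. Drawn 60 mm along the bracket's -y it clears the foot; drawn 70 mm it can be lifted past the bar.
- shoe_tab (a point): Middle of the upright pull tab of the shoe, 72 mm towards -y from the knob's axis: 24 mm wide (x), 12 mm thick (y), rising from the shoe's top (22 mm below this point) to 11 mm above it. This point is 32 mm above the shoe's underside.
- shoe_mid (a point): Centre of the shoe's underside (y = -25 mm in the shoe's frame), axes as the shoe.
- tray: Fixed grey open tray, 135 (x) x 205 (y) mm outside, 28 mm high, walls and floor 5 mm thick; origin at the centre of its underside, inner floor 5 mm above the bench.
- bottle: Amber glass bottle, 58 mm across, 170 mm high, standing; origin at the centre of its underside. A bystander.
- carton: Upright yellow carton 60 x 60 x 175 mm; origin at the centre of its underside. A bystander.
- reel: Small white label reel lying flat, 110 mm across, 45 mm high; origin at the centre of its underside. A bystander.
Mind the look-alikes: they are no part of the job. Several things have the shape of the shoe; the one meant has the colours described above.

How it is judged:
On the way, in this order (a step that is already met when the one before it is completed fails the run):
1. the knob has been backed off clockwise until it bears on its internal stop, while the shoe is still home (contact force between knob and hub above 1 N and z of knob_grip in the frame of bracket above 0.0685 m and y of shoe in the frame of bracket above -0.006 m), for 0.05 s.
2. the shoe has been drawn at least 50 mm along the guideway, still level in it (y of shoe in the frame of bracket below -0.05 m and distance between shoe and bracket below 0.12 m and angle between shoe's own z axis and vertical below 0.15 rad and x of shoe in the frame of bracket between -0.008 and 0.008 m and z of shoe in the frame of bracket between 0.025 and 0.042 m).
At the end, for the whole second after the job is handed in: The shoe lies at rest, flat (within 0.08 rad), right way up on the tray floor inside its walls (underside under 9 mm above the tray underside); the knob stays backed off (knob_grip over 68.5 mm above the bracket underside); bottle, carton and reel within 30 mm of their starts (x of shoe_mid in the frame of tray between -0.045 and 0.045 m and y of shoe_mid in the frame of tray between -0.075 and 0.075 m and z of shoe_mid in the frame of tray below 0.009 m and angle between shoe's own z axis and vertical below 0.08 rad and linear speed of shoe below 0.02 m/s and contact force between shoe and tray above 0.4 N and z of knob_grip in the frame of bracket above 0.0685 m and distance of each of bottle, carton, reel from where it was at the start of the episode below 0.03 m); the robot touches nothing.
It fails at once if the knob's internal stop is strained with more than 20 N (contact force between knob and hub above 20 N).
It fails at once if the knob is screwed down on the shoe or the shoe forced against it with more than 15 N (contact force between shoe and knob above 15 N).
It fails at once if the shoe is forced against the guideway with more than 25 N (contact force between shoe and bracket above 25 N).
It fails at once if the shoe is pressed into the tray with more than 60 N, or dropped (moving faster than 0.5 m/s with no finger on it) (contact force between shoe and tray above 60 N or (linear speed of shoe above 0.5 m/s and contact force between the fingers and shoe below 0.05 N)).
It fails at once if bottle, carton or reel is moved 30 mm or more (not (distance of each of bottle, carton, reel from where it was at the start of the episode below 0.03 m)).
It also fails if it takes over 72 s, if anything falls off the work surface, if the arm or the gripper's body presses on something with over 40 N, if the wrist force passes 120 N, or if a joint passes its speed limit or range.

### The arm

A 6-joint arm with a two-finger parallel gripper is mounted at the origin on the work surface. World frame = base frame: x ahead of the robot, y to its left, z up, the work surface at z = 0. Lengths are in m, angles in rad, forces in N, time in s.
With the tool pointing down it reaches from about 0.35 to 0.775 m from the base axis. Payload 7.3 kg.
Tool frame: the origin (TCP) lies on the mounting face of the last link; the fingertips stand 178 mm ahead of it and the grasp point (between the pads) lies 159 mm ahead of it; z points along the fingers, y is the line along which they close (so a half turn about z gives the same grasp; the last joint's range is limited). The gripper opens to 92 mm and grips with 3 to 60 N. Pads are 19 mm wide; open, the fingers measure 130 mm over their backs; the gripper's body (75 mm by 190 mm) begins 47 mm behind the grasp point.
Start: joints at [-1.35, 0.342, 1.524, -0, 1.275, -0.146], TCP at [0.188, -0.49, 0.405] pointing down, gripper open.
Joint ranges: [-2.53, 2.53], [-0.77, 2.02], [0.04, 2.7], [-1, 4.14], [0.28, 2.66], [-3.11, 3.11]. Speed limits (rad/s): [2.57, 2.57, 3.14, 3.14, 3.14, 3.14].

### API

Orientations are given as [roll, pitch, yaw] about the fixed x, y, z axes, in that order (R = Rz(yaw) Ry(pitch) Rx(roll)).
In Python, from cell import arm gives the robot as it stands.
- The arm moves only by the shell command python3 -m crank 'ROWS' [FORCE]. ROWS is JSON, a list of rows, each an object of numbers: "x", "y", "z": the shift along the world's x, y, z in mm; "spin": the turn about the world's z in degrees; "claw": the finger opening in mm, from 0 to 91.8. In form: [{"x": .., "y": .., "z": .., "spin": .., "claw": ..}, ...]. A call has 1 to 20 rows; each row is the pose to reach, as a shift and turn from the pose commanded when the call began; what a row does not reach only later rows make up. A row lasts 1/8 s, in which the tool goes at most 62.5 mm and 10.7 degrees, less where a joint would pass 70% of its speed; a pose out of reach is approached as far as the arm can. A call with a gripper value outside its range is refused whole. The fingers move at their own pace and stop on an object; FORCE is the grip in N (left out, the last holds). Time passes only in rows, so rows that repeat a pose let the fingers close. It gives the time, the measured TCP pose, the force, the opening and the grip force at its end, in the units of the state.
- arm.observe(): the state, without advancing time (a new reading comes with each control period).
- arm.read_camera(name): name is "scene" or "side" or "wrist"; returns a dict with "pixels" (384x512x3 uint8, red, green, blue), "depth" (384x512 float32, m along the optical axis (not along the pixel's ray), 0 where there is no reading), "fovy" (degrees; the focal length in pixels is half the picture's height over the tangent of half this angle, whatever the lens; pixels are square), "cx", "cy" (the principal point, pixels), "D" ([k1, k2, p1, p2, k3] as OpenCV has them; the pictures are not rectified), "R" (3x3) and "t" (3): a world point X has camera coordinates R X + t. Camera axes: x right, y down, z forward; pixel columns grow to the right and rows downward; lengths in m; the calibration is good to about 2 mm. A picture is of the moment at which its call begins.
- arm.job_done(): hands the job in; it is judged then, once.
The state is a dict: "clock": time; "qpos": joint angles; "joint_vel": joint speeds; "tau": joint torques, N m; "position": TCP position; "ee_rot": TCP orientation; "wrist_force": force on the tool from outside, world axes, zero at the start; "wrist_torque": the same for the moment, N m; "gripper_width": finger opening in m; "grip_force": force on a finger pad.
Only numpy, scipy, OpenCV 4.12 (cv2) and the standard library are available. Lean on these libraries where they do the work, as an engineer would, in place of code of your own. Each camera call takes 0.05 s, during which the arm holds its last target. There are 200 camera calls.

## Working session

There is one attempt and no reset: what is moved stays moved. The work goes in short steps, Python scripts to look and compute and a shell command to move; the robot and the scene stay as the last step left them, time stands still between calls to the robot, and variables do not carry over. Pictures are saved under pics/ and viewed, at most 10 in all, crops included, and the job is handed in when it is done.

```bash
ls; mkdir -p pics; cat > h.py <<'E'
import numpy as np, cv2, pickle
from cell import arm
def grab(n,tag):
    c=arm.read_camera(n); pickle.dump(c,open(f'pics/{tag}.pkl','wb'))
    cv2.imwrite(f'pics/{tag}.png',c['pixels'][:,:,::-1]); return c
def load(tag): return pickle.load(open(f'pics/{tag}.pkl','rb'))
def cloud(c):
    h,w=c['depth'].shape; f=h/2/np.tan(np.radians(c['fovy'])/2)
    K=np.array([[f,0,c['cx']],[0,f,c['cy']],[0,0,1]])
    u,v=np.meshgrid(np.arange(w),np.arange(h))
    p=cv2.undistortPoints(np.stack([u,v],-1).reshape(-1,1,2).astype(np.float64),K,np.array(c['D'],float)).reshape(h,w,2)
    d=c['depth'].astype(float); P=np.dstack([p*d[...,None],d])
    W=(P-np.array(c['t']))@np.array(c['R']); W[d==0]=np.nan
    return W
E
python3 - <<'E'
from h import *
a=grab('scene','scene0');b=grab('side','side0')
cv2.imwrite('pics/both.png',cv2.resize(np.hstack([a['pixels'],b['pixels']])[:,:,::-1],(800,300)))
print(arm.observe())
E
```

```text
pics
{'clock': 0.1, 'qpos': array([-1.35003341e+00,  3.42623960e-01,  1.52490854e+00,  3.79798149e-08,
        1.27536412e+00, -1.46046749e-01]), 'joint_vel': array([ 5.83274583e-05, -1.35103163e-03, -3.57488731e-03,  1.06419530e-03,
        2.89792078e-04, -6.23894770e-04]), 'tau': array([ 1.98642876e-03, -4.32001591e+01, -2.44695139e+01,  7.19139003e-02,
        5.25549031e-02, -4.96164978e-05]), 'position': array([ 0.18825763, -0.48996092,  0.40413391]), 'ee_rot': array([-3.14030258e+00, -1.89799094e-04,  3.66809529e-01]), 'wrist_force': array([-0.25761   ,  0.23522272,  0.19739068]), 'wrist_torque': array([ 0.01871813, -0.00597159, -0.00662595]), 'grip_force': 0.0, 'gripper_width': 0.09207376624268047}
```

View pics/scene0.png

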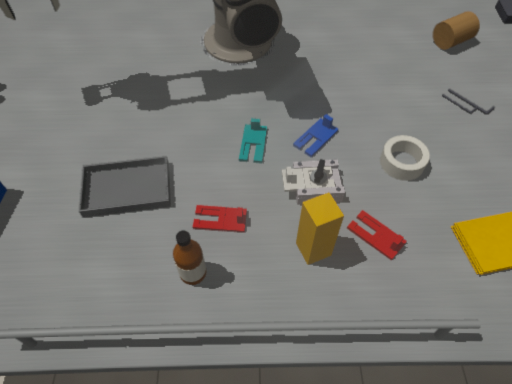

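View pics/side0.png

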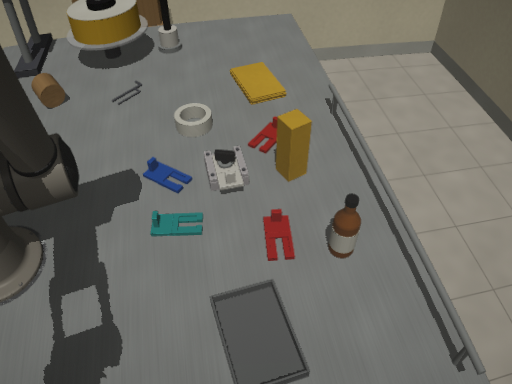

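The scene view shows the bracket with the white shoe and black knob at about (318,180), its tab at about (291,180). The tray is at (126,186), the bottle at (190,260), the carton at (320,230) and the reel at (406,157). The shoe-shaped parts are teal (254,140), blue (317,135), red (220,218), red (377,234) and white (300,180). Only the white one, under the black knob, fits the description. I'll confirm it in a crop and measure.

```bash
python3 - <<'E'
from h import *
a=load('scene0');b=load('side0')
A=a['pixels'][145:215,265:365,::-1];B=b['pixels'][135:205,185:285,::-1]
cv2.imwrite('pics/crop.png',np.vstack([cv2.resize(A,None,fx=4,fy=4,interpolation=2),cv2.resize(B,None,fx=4,fy=4,interpolation=2)]))
for n,c in(('scene',a),('side',b)):
    W=cloud(c)
    pts={'scene':dict(tab=(291,180),knob=(320,165),tray=(126,186),bottle=(183,238),carton=(320,208),reelrim=(406,142),red=(220,218)),
     'side':dict(tab=(227,170),knob=(225,153),tray=(257,335),bottle=(351,200),carton=(293,117),reel=(193,108))}[n]
    for k,(u,v) in pts.items(): print(n,k,np.nanmedian(W[v-1:v+2,u-1:u+2].reshape(-1,3),0).round(4))
    m=(W[...,2]>.0255)&(W[...,2]<.033)   # tray rim/bracket floor
    # bracket region
    k=pts['knob']; C=W[k[1],k[0]]
    near=np.hypot(W[...,0]-C[0],W[...,1]-C[1])<.1
    for lo,hi in((.025,.034),(.037,.045),(.06,.075),(.076,.095)):
        q=W[near&(W[...,2]>lo)&(W[...,2]<hi)]
        if len(q)>4: r=cv2.minAreaRect(q[:,:2].astype(np.float32)*1000); print(lo,len(q),r, np.median(q,0).round(4))
    t=pts['tray'];T=np.nanmedian(W[t[1]-1:t[1]+2,t[0]-1:t[0]+2].reshape(-1,3),0)
    near=np.hypot(W[...,0]-T[0],W[...,1]-T[1])<.15
    q=W[near&(W[...,2]>.02)&(W[...,2]<.033)]; print('tray',len(q),cv2.minAreaRect(q[:,:2].astype(np.float32)*1000))
E
```

```text
scene tab [0.5777 0.1295 0.0464]
scene knob [0.5572 0.1964 0.0782]
scene tray [ 0.557  -0.2702  0.003 ]
scene bottle [ 0.7898 -0.0937  0.1684]
scene carton [0.7334 0.1662 0.1756]
scene reelrim [0.4579 0.4297 0.0359]
scene red [ 0.6552 -0.0382  0.0096]
0.025 264 ((571.1283569335938, 180.9324951171875), (90.59617614746094, 139.72264099121094), 2.2396137714385986) [0.5665 0.2356 0.0296]
0.037 1260 ((565.6041870117188, 180.4732666015625), (100.25550842285156, 139.30267333984375), 3.1345767974853516) [0.5761 0.1748 0.0404]
0.06 100 ((567.0409545898438, 161.7636260986328), (89.56652069091797, 43.080413818359375), 85.57540893554688) [0.5761 0.1278 0.0712]
0.076 85 ((565.4277954101562, 195.39053344726562), (13.691608428955078, 50.84953689575195), 71.33387756347656) [0.5651 0.1948 0.0781]
tray 754 ((561.829345703125, -267.76995849609375), (139.0901641845703, 205.6008758544922), 7.1571760177612305)
side tab [0.5635 0.1647 0.041 ]
side knob [0.5644 0.1887 0.0789]
side tray [ 0.562  -0.2662  0.0044]
side bottle [ 0.7817 -0.1015  0.1711]
side carton [0.7313 0.1748 0.1759]
side reel [0.499  0.4556 0.0383]
0.025 82 ((545.0950927734375, 170.32723999023438), (82.62004852294922, 153.4049835205078), 35.5125846862793) [0.5337 0.1425 0.0306]
0.037 817 ((564.8355712890625, 178.5697021484375), (98.85043334960938, 143.7397003173828), 3.300959348678589) [0.5556 0.1686 0.042 ]
0.06 157 ((558.076904296875, 156.46871948242188), (83.7575912475586, 52.81131362915039), 82.01029968261719) [0.5649 0.1826 0.0682]
0.076 91 ((569.211181640625, 169.0390167236328), (44.73659896850586, 88.07630157470703), 13.83993148803711) [0.5633 0.1931 0.0795]
tray 972 ((560.9736328125, -269.76171875), (136.78836059570312, 205.95065307617188), 7.12917423248291)
```

View pics/crop.png

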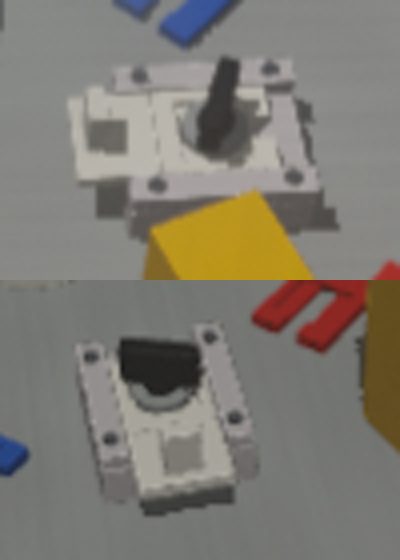

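The crop confirms the white shoe, under the black knob and between the aluminium rails, with its tab towards world -y. The bracket is yawed about 3.1°. The knob axis is at about (565,195) mm and the bar lies at about -18.7° (161.3°). I'll move above the knob with the wrist wound for a clockwise turn.

```bash
python3 -m crank '[{"x":50,"y":91,"spin":20,"claw":50},{"x":100,"y":182,"spin":40,"claw":50},{"x":150,"y":273,"spin":60,"claw":50},{"x":200,"y":364,"spin":80,"claw":50},{"x":250,"y":455,"spin":100,"claw":50},{"x":300,"y":546,"spin":120,"claw":50},{"x":377,"y":685,"spin":140,"z":-40,"claw":50},{"x":377,"y":685,"spin":140,"z":-40,"claw":50},{"x":377,"y":685,"spin":140,"z":-40,"claw":50},{"x":377,"y":685,"spin":140,"z":-40,"claw":50},{"x":377,"y":685,"spin":140,"z":-40,"claw":50},{"x":377,"y":685,"spin":140,"z":-40,"claw":50},{"x":377,"y":685,"spin":140,"z":-40,"claw":50},{"x":377,"y":685,"spin":140,"z":-40,"claw":50},{"x":377,"y":685,"spin":140,"z":-40,"claw":50}]' 12
python3 - <<'E'
from h import *
c=grab('wrist','w0'); W=cloud(c)
o=arm.observe(); print(o['position'],np.degrees(o['ee_rot']),o['qpos'].round(3),o['wrist_torque'])
near=np.hypot(W[...,0]-.565,W[...,1]-.195)<.05
for k,lo,hi in(('bar',.072,.09),):
    q=W[near&(W[...,2]>lo)&(W[...,2]<hi)]; print(k,len(q),np.median(q,0),cv2.minAreaRect(q[:,:2].astype(np.float32)*1000))
near=(abs(W[...,0]-.571)<.05)&(abs(W[...,1]-.125)<.03)
q=W[near&(W[...,2]>.06)&(W[...,2]<.08)]
if len(q): print('tab',len(q),np.median(q,0),cv2.minAreaRect(q[:,:2].astype(np.float32)*1000))
near=np.hypot(W[...,0]-.565,W[...,1]-.17)<.12
q=W[near&(W[...,2]>.036)&(W[...,2]<.046)]; print('rails',len(q),cv2.minAreaRect(q[:,:2].astype(np.float32)*1000))
E
```

```text
[ 0.18828401 -0.48997612  0.40421458] [-1.79935737e+02 -9.68223536e-03  2.10147014e+01] [-1.35   0.343  1.525  0.     1.275 -0.146] [ 0.03318555 -0.03287852 -0.00420183]
bar 0 [nan nan nan] ((0.0, 0.0), (0.0, 0.0), 0.0)
rails 0 ((0.0, 0.0), (0.0, 0.0), 0.0)schema error: expected keys x, y, z, spin, claw
  return _methods._mean(a, axis=axis, dtype=dtype,
  ret = um.true_divide(
```

View pics/w0.png

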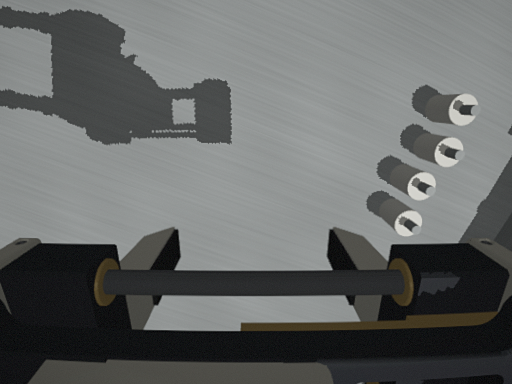

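The picture is from the start pose, because the move was refused: every row needs all five keys. The fingers are at (160,260) and (345,260). Retrying.

```bash
python3 -m crank '[{"x":50,"y":91,"z":0,"spin":20,"claw":50},{"x":100,"y":182,"z":0,"spin":40,"claw":50},{"x":150,"y":273,"z":0,"spin":60,"claw":50},{"x":200,"y":364,"z":0,"spin":80,"claw":50},{"x":250,"y":455,"z":0,"spin":100,"claw":50},{"x":300,"y":546,"z":0,"spin":120,"claw":50},{"x":377,"y":685,"z":-40,"spin":140,"claw":50},{"x":377,"y":685,"z":-40,"spin":140,"claw":50},{"x":377,"y":685,"z":-40,"spin":140,"claw":50},{"x":377,"y":685,"z":-40,"spin":140,"claw":50},{"x":377,"y":685,"z":-40,"spin":140,"claw":50},{"x":377,"y":685,"z":-40,"spin":140,"claw":50},{"x":377,"y":685,"z":-40,"spin":140,"claw":50},{"x":377,"y":685,"z":-40,"spin":140,"claw":50},{"x":377,"y":685,"z":-40,"spin":140,"claw":50},{"x":377,"y":685,"z":-40,"spin":140,"claw":50}]' 12
cat > m.py <<'E'
from h import *
import sys
c=grab('wrist',sys.argv[1]); W=cloud(c)
o=arm.observe(); print(o['clock'],o['position'],np.degrees(o['ee_rot']),o['qpos'].round(3),o['wrist_torque'],o['gripper_width'])
def rep(k,near,lo,hi):
    m=(near&(W[...,2]>lo)&(W[...,2]<hi)).astype(np.uint8)
    n,l,s,_=cv2.connectedComponentsWithStats(m)
    if n<2: print(k,'none');return
    i=1+np.argmax(s[1:,4]); q=W[l==i]; print(k,s[i].tolist(),np.median(q,0).round(4),cv2.minAreaRect(q[:,:2].astype(np.float32)*1000))
X,Y=W[...,0],W[...,1]
rep('bar',np.hypot(X-.565,Y-.195)<.05,.074,.09)
rep('tab',(abs(X-.569)<.05)&(abs(Y-.125)<.03),.066,.08)
rep('rails',np.hypot(X-.565,Y-.17)<.12,.036,.046)
E
python3 m.py w1
```

```text
clock: 2.15
position: [0.565, 0.1938, 0.3651]
ee_rot: [-3.142, 0.0, 2.808]
wrist_force: [0.1, -0.3, 0.7]
gripper_width: 0.0501
grip_force: 0.0
2.2 [0.56508596 0.19382434 0.36517926] [1.79993387e+02 1.89313556e-02 1.60876516e+02] [ 0.202  0.506  1.376 -0.     1.259 -1.035] [ 0.02930119 -0.08484189 -0.0008405 ] 0.05026584570027896
bar [247, 162, 14, 51, 701] [0.5616 0.1949 0.0791] ((562.6710815429688, 194.48696899414062), (13.091062545776367, 50.942535400390625), 70.96749114990234)
tab [179, 199, 21, 26, 310] [0.5664 0.1236 0.0734] ((567.0512084960938, 122.56393432617188), (24.2460994720459, 12.401121139526367), 3.8529224395751953)
rails [174, 118, 141, 116, 7300] [0.5565 0.1764 0.0415] ((564.035888671875, 179.56637573242188), (98.30469512939453, 140.25596618652344), 3.1249730587005615)
```

View pics/w1.png

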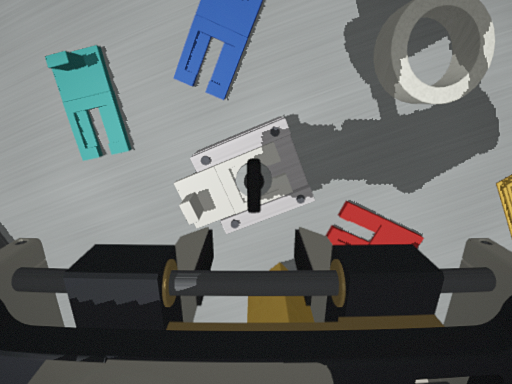

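The wrist view shows the bar at (254,186), in line with the fingers' mid-plane (column 256), and the white tab at (193,208), with the red, teal and blue parts well away. The bar-to-tab distance measures 72 mm, which matches. Descending to grasp the bar.

```bash
python3 -m crank '[{"x":-1,"y":1,"z":-50,"spin":0,"claw":50},{"x":-1,"y":1,"z":-95,"spin":0,"claw":50},{"x":-1,"y":1,"z":-125,"spin":0,"claw":50},{"x":-1,"y":1,"z":-137,"spin":0,"claw":50},{"x":-1,"y":1,"z":-137,"spin":0,"claw":50},{"x":-1,"y":1,"z":-137,"spin":0,"claw":30},{"x":-1,"y":1,"z":-137,"spin":0,"claw":18},{"x":-1,"y":1,"z":-137,"spin":0,"claw":18},{"x":-1,"y":1,"z":-137,"spin":0,"claw":10},{"x":-1,"y":1,"z":-137,"spin":0,"claw":10},{"x":-1,"y":1,"z":-137,"spin":0,"claw":10},{"x":-1,"y":1,"z":-137,"spin":0,"claw":10}]' 12
python3 - <<'E'
from cell import arm
o=arm.observe();print(o['wrist_torque'],o['wrist_force'],o['position'],o['qpos'])
E
```

```text
clock: 3.7
position: [0.5642, 0.1949, 0.2283]
ee_rot: [-3.139, 0.0, 2.811]
wrist_force: [-1.5, -6.0, 4.1]
gripper_width: 0.02
grip_force: 12.0
[-1.03648763  0.18449589 -0.03319009] [-1.4676755  -5.95069289  4.11291916] [0.56420941 0.1949336  0.2282886 ] [ 0.20477276  0.65454435  1.52814433 -0.0023365   0.95982722 -1.03361905]
```

```bash
python3 -m crank '[{"x":0,"y":0,"z":0,"spin":0,"claw":10},{"x":0,"y":0,"z":0,"spin":0,"claw":10},{"x":0,"y":0,"z":0,"spin":0,"claw":10}]' 12
python3 - <<'E'
from cell import arm
o=arm.observe();print(o['wrist_torque'],o['wrist_force'],o['position'],o['qpos'])
E
python3 m.py w2
```

```text
clock: 4.08
position: [0.5642, 0.1949, 0.2283]
ee_rot: [-3.14, 0.0, 2.811]
wrist_force: [-2.8, -6.7, 4.2]
gripper_width: 0.0199
grip_force: 12.0
[-1.02177434  0.2622105   0.03492457] [-2.77332341 -6.73429708  4.15129302] [0.56421115 0.19494124 0.22830383] [ 0.20477641  0.65451958  1.52814229 -0.00229318  0.95980678 -1.03366035]
4.125 [0.56420888 0.19494444 0.22830197] [-1.79880186e+02  1.10980778e-02  1.61031594e+02] [ 0.205  0.655  1.528 -0.002  0.96  -1.034] [-1.0151191   0.15927149 -0.03472851] 0.019998380503473814
bar [239, 216, 28, 54, 1413] [0.5505 0.1987 0.079 ] ((552.1954345703125, 198.0703125), (14.014716148376465, 29.575244903564453), 71.93283081054688)
tab none
rails [119, 131, 200, 124, 10182] [0.5319 0.1862 0.0418] ((540.1998291015625, 177.98118591308594), (50.54771423339844, 140.63589477539062), 3.041797161102295)
```

View pics/w2.png

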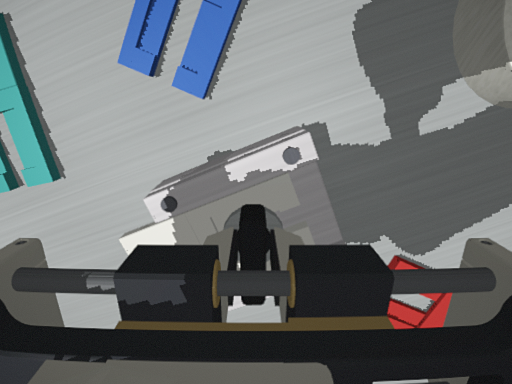

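One finger seems to bear alone: the lateral force is 7 N towards -y and the opening is 20 mm instead of 14 mm. In the picture the bar is at column 253, slightly left of the centre. I'll shift 2 mm that way.

```bash
python3 -m crank '[{"x":-0.3,"y":-1,"z":0,"spin":0,"claw":10},{"x":-0.6,"y":-2,"z":0,"spin":0,"claw":10},{"x":-0.6,"y":-2,"z":0,"spin":0,"claw":10},{"x":-0.6,"y":-2,"z":0,"spin":0,"claw":10}]' 12
python3 - <<'E'
from cell import arm
o=arm.observe();print(o['wrist_torque'],o['wrist_force'],o['position'],o['gripper_width'])
E
```

```text
clock: 4.62
position: [0.5639, 0.1942, 0.2282]
ee_rot: [3.141, 0.001, 2.81]
wrist_force: [-0.8, -0.6, 5.3]
gripper_width: 0.0199
grip_force: 12.0
[ 0.06481274 -0.02524923  0.03080506] [-0.78377445 -0.58436053  5.30250849] [0.5638728  0.19421048 0.22821355] 0.019932796187204255
```

The lateral force is now zero but the opening is still 20 mm, so the fingertips are probably on a collar under the bar. I'll open slightly, rise 5 mm and close again.

```bash
python3 -m crank '[{"x":0,"y":0,"z":0,"spin":0,"claw":26},{"x":0,"y":0,"z":2,"spin":0,"claw":26},{"x":0,"y":0,"z":5,"spin":0,"claw":26},{"x":0,"y":0,"z":5,"spin":0,"claw":26},{"x":0,"y":0,"z":5,"spin":0,"claw":16},{"x":0,"y":0,"z":5,"spin":0,"claw":10},{"x":0,"y":0,"z":5,"spin":0,"claw":10},{"x":0,"y":0,"z":5,"spin":0,"claw":10},{"x":0,"y":0,"z":5,"spin":0,"claw":10}]' 12
python3 - <<'E'
from cell import arm
o=arm.observe();print(o['wrist_torque'],o['wrist_force'],o['position'],o['gripper_width'])
E
```

```text
clock: 5.75
position: [0.5637, 0.1941, 0.2327]
ee_rot: [3.141, 0.0, 2.81]
wrist_force: [0.2, 3.5, -1.0]
gripper_width: 0.014
grip_force: 12.0
[ 0.65054642 -0.32948681  0.07777035] [ 0.15418888  3.46339501 -0.98852077] [0.56373423 0.19414682 0.23272315] 0.013989453712254024
```

The opening now reads 14 mm, so the bar is held. Turning clockwise, starting with 24° plus the lateral correction.

```bash
cat > t.py <<'E'
from h import *
import sys
T=[];F=[]
o=arm.observe()
print('t %.2f yaw %.2f tz %.3f F %s pos %s w %.2f'%(o['clock'],np.degrees(o['ee_rot'][2]),o['wrist_torque'][2],o['wrist_force'].round(1),(o['position']*1e3).round(1),o['gripper_width']*1e3))
E
python3 -m crank '[{"x":0.2,"y":0.6,"z":0.1,"spin":-4,"claw":10},{"x":0.2,"y":0.6,"z":0.3,"spin":-8,"claw":10},{"x":0.2,"y":0.6,"z":0.5,"spin":-12,"claw":10},{"x":0.2,"y":0.6,"z":0.6,"spin":-16,"claw":10},{"x":0.2,"y":0.6,"z":0.8,"spin":-20,"claw":10},{"x":0.2,"y":0.6,"z":0.9,"spin":-24,"claw":10}]' 12 >/dev/null; python3 t.py
python3 -m crank '[{"x":0,"y":0,"z":0.1,"spin":-4,"claw":10}]' 12 >/dev/null; python3 t.py
python3 -m crank '[{"x":0,"y":0,"z":0.1,"spin":-4,"claw":10}]' 12 >/dev/null; python3 t.py
```

```text
t 6.50 yaw 136.89 tz 0.112 F [-1.  -0.6  1.3] pos [563.8 194.2 233.6] w 14.25
t 6.62 yaw 132.89 tz 0.087 F [0.  0.1 1.8] pos [563.7 194.2 233.8] w 14.03
t 6.75 yaw 128.89 tz 0.084 F [-1.7  0.1  2.8] pos [563.7 194.2 233.9] w 13.55
```

```bash

python3 -m crank '[{"x":0,"y":0,"z":0.3,"spin":-4,"claw":10},{"x":0,"y":0,"z":0.5,"spin":-8,"claw":10},{"x":0,"y":0,"z":0.7,"spin":-12,"claw":10},{"x":0,"y":0,"z":0.8,"spin":-16,"claw":10},{"x":0,"y":0,"z":1.0,"spin":-20,"claw":10},{"x":0,"y":0,"z":1.1,"spin":-24,"claw":10},{"x":0,"y":0,"z":1.3,"spin":-28,"claw":10},{"x":0,"y":0,"z":1.4,"spin":-32,"claw":10}]' 12 >/dev/null; python3 t.py
python3 -m crank '[{"x":0,"y":0,"z":0.2,"spin":-4,"claw":10},{"x":0,"y":0,"z":0.4,"spin":-8,"claw":10},{"x":0,"y":0,"z":0.5,"spin":-12,"claw":10},{"x":0,"y":0,"z":0.7,"spin":-16,"claw":10},{"x":0,"y":0,"z":0.9,"spin":-20,"claw":10},{"x":0,"y":0,"z":1.0,"spin":-24,"claw":10},{"x":0,"y":0,"z":1.2,"spin":-28,"claw":10},{"x":0,"y":0,"z":1.4,"spin":-32,"claw":10}]' 12 >/dev/null; python3 t.py
python3 -m crank '[{"x":0,"y":0,"z":0.1,"spin":-2,"claw":10}]' 12 >/dev/null; python3 t.py
python3 -m crank '[{"x":0,"y":0,"z":0.1,"spin":-2,"claw":10}]' 12 >/dev/null; python3 t.py
```

```text
t 7.75 yaw 96.89 tz 0.055 F [-2.  -0.9  1.5] pos [563.5 194.1 235.2] w 14.21
t 8.75 yaw 64.89 tz 0.100 F [-3.9  0.6  1.8] pos [563.3 194.1 236.4] w 13.83
t 8.88 yaw 62.96 tz 0.102 F [-3.6  0.1  1.4] pos [563.2 194.2 236.5] w 13.91
t 9.00 yaw 60.95 tz 0.090 F [-4.7 -0.7  1.9] pos [563.2 194.2 236.5] w 14.00
```

Running torque is about 0.085 N m. From here I go in 1° steps with a torque check after each one, stopping at the first reading over 0.17.

```bash
cat >> t.py <<'E'
sys.exit(1 if len(sys.argv)>1 and o['wrist_torque'][2]>float(sys.argv[1]) else 0)
E
k() { python3 t.py 0.17; }
python3 -m crank '[{"x":0.2,"y":0,"z":0,"spin":-1,"claw":10}]' 12 >/dev/null; k &&
python3 -m crank '[{"x":0.2,"y":0,"z":0.1,"spin":-1,"claw":10}]' 12 >/dev/null; k &&
python3 -m crank '[{"x":0.2,"y":0,"z":0,"spin":-1,"claw":10}]' 12 >/dev/null && k &&
python3 -m crank '[{"x":0.2,"y":0,"z":0.1,"spin":-1,"claw":10}]' 12 >/dev/null && k &&
python3 -m crank '[{"x":0,"y":0,"z":0,"spin":-1,"claw":10}]' 12 >/dev/null && k &&
python3 -m crank '[{"x":0,"y":0,"z":0.1,"spin":-1,"claw":10}]' 12 >/dev/null && k &&
python3 -m crank '[{"x":0,"y":0,"z":0,"spin":-1,"claw":10}]' 12 >/dev/null && k &&
python3 -m crank '[{"x":0,"y":0,"z":0.1,"spin":-1,"claw":10}]' 12 >/dev/null && k &&
python3 -m crank '[{"x":0,"y":0,"z":0,"spin":-1,"claw":10}]' 12 >/dev/null && k &&
python3 -m crank '[{"x":0,"y":0,"z":0.1,"spin":-1,"claw":10}]' 12 >/dev/null && k &&
python3 -m crank '[{"x":0,"y":0,"z":0,"spin":-1,"claw":10}]' 12 >/dev/null && k &&
python3 -m crank '[{"x":0,"y":0,"z":0.1,"spin":-1,"claw":10}]' 12 >/dev/null && k &&
python3 -m crank '[{"x":0,"y":0,"z":0,"spin":-1,"claw":10}]' 12 >/dev/null && k &&
python3 -m crank '[{"x":0,"y":0,"z":0.1,"spin":-1,"claw":10}]' 12 >/dev/null && k &&
python3 -m crank '[{"x":0,"y":0,"z":0,"spin":-1,"claw":10}]' 12 >/dev/null && k &&
python3 -m crank '[{"x":0,"y":0,"z":0.1,"spin":-1,"claw":10}]' 12 >/dev/null && k
```

```text
t 9.12 yaw 59.96 tz 0.036 F [-5.8 -1.8  2.7] pos [563.3 194.2 236.6] w 14.09
t 9.25 yaw 58.98 tz 0.089 F [-6.6 -1.7  2.7] pos [563.4 194.2 236.6] w 13.97
t 9.38 yaw 57.98 tz 0.090 F [-7.2 -1.1  3.2] pos [563.5 194.2 236.6] w 13.95
t 9.50 yaw 56.98 tz 0.100 F [-8.1 -2.1  3.3] pos [563.6 194.3 236.7] w 14.02
t 9.62 yaw 55.98 tz 0.017 F [-7.4 -1.8  4.6] pos [563.6 194.3 236.7] w 13.99
t 9.75 yaw 54.98 tz 0.122 F [-7.6 -1.6  2.9] pos [563.6 194.3 236.7] w 13.87
t 9.88 yaw 53.98 tz 0.094 F [-7.6 -1.7  4.6] pos [563.6 194.3 236.8] w 13.71
t 10.00 yaw 52.98 tz 0.030 F [-7.5 -1.1  4. ] pos [563.6 194.3 236.9] w 14.08
t 10.12 yaw 51.98 tz 0.103 F [-7.7 -1.1  3.1] pos [563.6 194.3 236.9] w 13.74
t 10.25 yaw 50.98 tz 0.071 F [-7.5 -1.6  3.8] pos [563.6 194.3 237. ] w 13.78
t 10.38 yaw 49.98 tz 0.106 F [-8.2 -1.5  4.2] pos [563.5 194.3 237. ] w 13.90
t 10.50 yaw 48.98 tz 0.093 F [-8.1 -1.2  2.9] pos [563.5 194.3 237. ] w 13.69
t 10.62 yaw 47.98 tz 0.061 F [-8.3 -1.4  3.6] pos [563.5 194.3 237. ] w 14.12
t 10.75 yaw 46.98 tz 0.047 F [-7.9 -0.9  2.9] pos [563.5 194.3 237.1] w 14.00
t 10.88 yaw 45.98 tz 0.087 F [-7.8 -1.9  3.2] pos [563.5 194.3 237.1] w 13.71
t 11.00 yaw 44.98 tz 0.024 F [-7.9 -1.3  1.9] pos [563.5 194.3 237.2] w 13.88
```

The x nudge went the wrong way, so I'll take it back (-1 mm) and continue.

```bash
k() { python3 t.py 0.165; }
python3 -m crank '[{"x":-0.5,"y":0,"z":0,"spin":-1,"claw":10}]' 12 >/dev/null && k &&
python3 -m crank '[{"x":-0.5,"y":0,"z":0.1,"spin":-1,"claw":10}]' 12 >/dev/null && k &&
python3 -m crank '[{"x":-0.3,"y":0,"z":0,"spin":-1,"claw":10}]' 12 >/dev/null && k &&
python3 -m crank '[{"x":0,"y":0,"z":0.1,"spin":-1,"claw":10}]' 12 >/dev/null && k &&
python3 -m crank '[{"x":0,"y":0,"z":0,"spin":-1,"claw":10}]' 12 >/dev/null && k &&
python3 -m crank '[{"x":0,"y":0,"z":0.1,"spin":-1,"claw":10}]' 12 >/dev/null && k &&
python3 -m crank '[{"x":0,"y":0,"z":0,"spin":-1,"claw":10}]' 12 >/dev/null && k &&
python3 -m crank '[{"x":0,"y":0,"z":0.1,"spin":-1,"claw":10}]' 12 >/dev/null && k &&
python3 -m crank '[{"x":0,"y":0,"z":0,"spin":-1,"claw":10}]' 12 >/dev/null && k &&
python3 -m crank '[{"x":0,"y":0,"z":0.1,"spin":-1,"claw":10}]' 12 >/dev/null && k &&
python3 -m crank '[{"x":0,"y":0,"z":0,"spin":-1,"claw":10}]' 12 >/dev/null && k &&
python3 -m crank '[{"x":0,"y":0,"z":0.1,"spin":-1,"claw":10}]' 12 >/dev/null && k &&
python3 -m crank '[{"x":0,"y":0,"z":0,"spin":-1,"claw":10}]' 12 >/dev/null && k &&
python3 -m crank '[{"x":0,"y":0,"z":0.1,"spin":-1,"claw":10}]' 12 >/dev/null && k &&
python3 -m crank '[{"x":0,"y":0,"z":0,"spin":-1,"claw":10}]' 12 >/dev/null && k &&
python3 -m crank '[{"x":0,"y":0,"z":0.1,"spin":-1,"claw":10}]' 12 >/dev/null && k &&
python3 -m crank '[{"x":0,"y":0,"z":0,"spin":-1,"claw":10}]' 12 >/dev/null && k &&
python3 -m crank '[{"x":0,"y":0,"z":0.1,"spin":-1,"claw":10}]' 12 >/dev/null && k
```

```text
t 11.12 yaw 43.98 tz 0.086 F [-5.1 -0.8  2.1] pos [563.3 194.3 237.2] w 13.78
t 11.25 yaw 42.98 tz 0.097 F [-3.4 -1.2 -0.3] pos [563.1 194.3 237.3] w 13.88
t 11.38 yaw 41.96 tz 0.141 F [-4.9 -1.4 -0.3] pos [562.9 194.3 237.3] w 13.97
t 11.50 yaw 40.96 tz 0.103 F [-5.1 -1.4 -0.1] pos [563.  194.3 237.4] w 14.17
t 11.62 yaw 39.96 tz 0.082 F [-5.3 -2.3  0.1] pos [562.9 194.4 237.4] w 13.82
t 11.75 yaw 38.96 tz 0.050 F [-4.3 -1.6  0.1] pos [563.  194.3 237.5] w 14.08
t 11.88 yaw 37.96 tz 0.058 F [-4.9 -1.   0.4] pos [562.9 194.3 237.5] w 13.67
t 12.00 yaw 36.96 tz 0.097 F [-4.9 -1.6 -0.2] pos [562.9 194.4 237.5] w 13.53
t 12.12 yaw 35.96 tz 0.113 F [-5.2 -2.8 -0.3] pos [563.  194.4 237.6] w 13.93
t 12.25 yaw 34.96 tz 0.049 F [-4.8 -0.9 -1.6] pos [562.9 194.4 237.6] w 13.82
t 12.38 yaw 33.96 tz 0.065 F [-5.4 -1.2  0.1] pos [562.9 194.4 237.7] w 14.10
t 12.50 yaw 32.96 tz 0.069 F [-5.7 -1.2 -0.9] pos [562.9 194.4 237.7] w 13.86
t 12.62 yaw 31.96 tz 0.076 F [-5.6 -0.7 -0.8] pos [562.9 194.4 237.7] w 13.81
t 12.75 yaw 30.96 tz 0.129 F [-5.4 -1.4 -1.2] pos [562.9 194.4 237.8] w 13.93
t 12.88 yaw 29.96 tz 0.117 F [-5.1 -1.4 -0.5] pos [562.9 194.4 237.8] w 14.19
t 13.00 yaw 28.96 tz 0.094 F [-4.6 -0.9 -0.7] pos [562.9 194.4 237.9] w 13.86
t 13.12 yaw 27.96 tz 0.099 F [-5.5 -1.6 -0.3] pos [562.9 194.4 237.9] w 13.97
t 13.25 yaw 26.96 tz 0.074 F [-5.1 -1.8 -0.9] pos [562.9 194.5 238. ] w 13.87
```

```bash
k() { python3 t.py 0.165; }
python3 -m crank '[{"x":-0.4,"y":0,"z":0,"spin":-1,"claw":10}]' 12 >/dev/null && k &&
python3 -m crank '[{"x":-0.3,"y":0,"z":0.1,"spin":-1,"claw":10}]' 12 >/dev/null && k &&
python3 -m crank '[{"x":0,"y":0,"z":0,"spin":-1,"claw":10}]' 12 >/dev/null && k &&
python3 -m crank '[{"x":0,"y":0,"z":0.1,"spin":-1,"claw":10}]' 12 >/dev/null && k &&
python3 -m crank '[{"x":0,"y":0,"z":0,"spin":-1,"claw":10}]' 12 >/dev/null && k &&
python3 -m crank '[{"x":0,"y":0,"z":0.1,"spin":-1,"claw":10}]' 12 >/dev/null && k &&
python3 -m crank '[{"x":0,"y":0,"z":0,"spin":-1,"claw":10}]' 12 >/dev/null && k &&
python3 -m crank '[{"x":0,"y":0,"z":0.1,"spin":-1,"claw":10}]' 12 >/dev/null && k &&
python3 -m crank '[{"x":0,"y":0,"z":0,"spin":-1,"claw":10}]' 12 >/dev/null && k &&
python3 -m crank '[{"x":0,"y":0,"z":0.1,"spin":-1,"claw":10}]' 12 >/dev/null && k &&
python3 -m crank '[{"x":0,"y":0,"z":0,"spin":-1,"claw":10}]' 12 >/dev/null && k &&
python3 -m crank '[{"x":0,"y":0,"z":0.1,"spin":-1,"claw":10}]' 12 >/dev/null && k &&
python3 -m crank '[{"x":0,"y":0,"z":0,"spin":-1,"claw":10}]' 12 >/dev/null && k &&
python3 -m crank '[{"x":0,"y":0,"z":0.1,"spin":-1,"claw":10}]' 12 >/dev/null && k &&
python3 -m crank '[{"x":0,"y":0,"z":0,"spin":-1,"claw":10}]' 12 >/dev/null && k &&
python3 -m crank '[{"x":0,"y":0,"z":0.1,"spin":-1,"claw":10}]' 12 >/dev/null && k &&
python3 -m crank '[{"x":0,"y":0,"z":0,"spin":-1,"claw":10}]' 12 >/dev/null && k &&
python3 -m crank '[{"x":0,"y":0,"z":0.1,"spin":-1,"claw":10}]' 12 >/dev/null && k
```

```text
t 13.38 yaw 25.96 tz 0.091 F [-4.4 -2.  -0.7] pos [562.7 194.4 238. ] w 13.86
t 13.50 yaw 24.95 tz 0.062 F [-2.8 -1.3 -4.2] pos [562.6 194.4 238.1] w 13.86
t 13.62 yaw 23.96 tz 0.076 F [-3.7 -1.2 -4.6] pos [562.6 194.5 238.2] w 13.97
t 13.75 yaw 22.95 tz 0.126 F [-2.5 -1.9 -7.5] pos [562.6 194.4 238.2] w 14.08
t 13.88 yaw 21.96 tz 0.175 F [-2.3 -2.6 -6.7] pos [562.6 194.4 238.2] w 13.86
```

```bash

python3 -m crank '[{"x":0,"y":0,"z":0,"spin":0,"claw":10}]' 12 >/dev/null; python3 t.py
python3 -m crank '[{"x":0,"y":0,"z":0,"spin":0,"claw":10}]' 12 >/dev/null; python3 t.py
```

```text
t 14.00 yaw 22.01 tz 0.145 F [-3.9 -1.9 -8.5] pos [562.6 194.4 238.3] w 14.08
t 14.12 yaw 22.02 tz 0.129 F [ -3.   -2.4 -10.5] pos [562.6 194.5 238.3] w 14.10
```

The torque holds at about 0.15, probably the start of the stop. One more 1° step, easing z down, should confirm it.

```bash

python3 -m crank '[{"x":0,"y":0,"z":-0.4,"spin":-0.7,"claw":10},{"x":0,"y":0,"z":-0.4,"spin":-0.7,"claw":10}]' 12 >/dev/null; python3 t.py
python3 -m crank '[{"x":0,"y":0,"z":0,"spin":0,"claw":10}]' 12 >/dev/null; python3 t.py
python3 -m crank '[{"x":0,"y":0,"z":0,"spin":0,"claw":10}]' 12 >/dev/null; python3 t.py
```

```text
t 14.38 yaw 21.31 tz 0.226 F [-3.7 -2.8 -8.1] pos [562.6 194.4 238.3] w 13.94
t 14.50 yaw 21.32 tz 0.237 F [-2.9 -2.9 -7.9] pos [562.6 194.5 238.3] w 13.81
t 14.62 yaw 21.32 tz 0.221 F [-3.6 -2.2 -8.1] pos [562.6 194.4 238.3] w 14.03
```

The torque is now a steady 0.228, about 0.14 above running (roughly 10 N on the pins), so the stop is reached. Releasing, rising and going over the tab.

```bash

python3 -m crank '[{"x":0,"y":0,"z":0,"spin":0,"claw":20},{"x":0,"y":0,"z":0,"spin":0,"claw":26},{"x":0,"y":0,"z":0,"spin":0,"claw":30},{"x":0,"y":0,"z":10,"spin":0,"claw":34},{"x":0,"y":0,"z":45,"spin":0,"claw":34},{"x":0,"y":0,"z":90,"spin":0,"claw":34},{"x":2,"y":-36,"z":120,"spin":-9,"claw":34},{"x":4,"y":-72,"z":120,"spin":-18,"claw":34},{"x":4,"y":-72,"z":120,"spin":-18,"claw":34},{"x":4,"y":-72,"z":120,"spin":-18,"claw":34}]' 12
python3 m.py w3
```

```text
clock: 15.88
position: [0.5667, 0.1228, 0.3587]
ee_rot: [-3.141, -0.0, 0.059]
wrist_force: [0.2, -0.1, -0.1]
gripper_width: 0.0338
grip_force: 0.0
15.925 [0.56660964 0.12320031 0.35845877] [-1.79980365e+02 -7.15408908e-04  3.41367846e+00] [0.082 0.48  1.439 0.    1.222 1.593] [0.05056726 0.02663635 0.01421271] 0.034108194677234874
bar [161, 165, 36, 54, 911] [0.5654 0.1933 0.0843] ((563.2018432617188, 194.07046508789062), (52.248069763183594, 14.594799041748047), 23.983768463134766)
tab [248, 178, 12, 25, 300] [0.5683 0.1224 0.0736] ((567.3585815429688, 122.30634307861328), (23.535682678222656, 10.873652458190918), 3.5270724296569824)
rails [132, 136, 135, 89, 7108] [0.5764 0.1699 0.0413] ((563.7985229492188, 179.41995239257812), (98.87318420410156, 140.876953125), 2.8549695014953613)
```

View pics/w3.png

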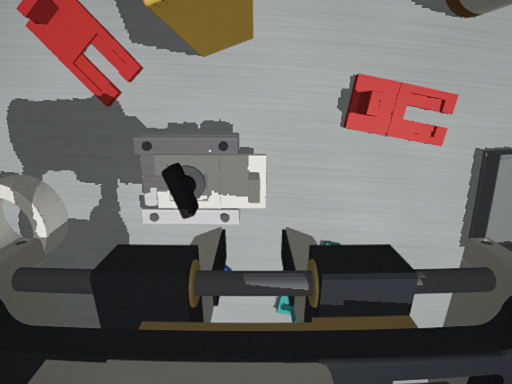

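The wrist view shows the knob turned, with the bar at (179,190) and its top now at 84 mm (5.3 mm risen). The tab is at (254,190), at (567.4,122.3) and 3.5° yaw, matching the tool. Descending and gripping the tab.

```bash

python3 -m crank '[{"x":0.4,"y":-0.4,"z":-45,"spin":0,"claw":34},{"x":0.4,"y":-0.4,"z":-90,"spin":0,"claw":34},{"x":0.4,"y":-0.4,"z":-120,"spin":0,"claw":34},{"x":0.4,"y":-0.4,"z":-130,"spin":0,"claw":34},{"x":0.4,"y":-0.4,"z":-135,"spin":0,"claw":34},{"x":0.4,"y":-0.4,"z":-135,"spin":0,"claw":24},{"x":0.4,"y":-0.4,"z":-135,"spin":0,"claw":18},{"x":0.4,"y":-0.4,"z":-135,"spin":0,"claw":14},{"x":0.4,"y":-0.4,"z":-135,"spin":0,"claw":8},{"x":0.4,"y":-0.4,"z":-135,"spin":0,"claw":8},{"x":0.4,"y":-0.4,"z":-135,"spin":0,"claw":8}]' 15; python3 t.py
python3 -m crank '[{"x":0,"y":0,"z":0,"spin":0,"claw":8},{"x":0,"y":0,"z":0,"spin":0,"claw":8}]' 20 >/dev/null; python3 t.py
```

```text
clock: 17.3
position: [0.5673, 0.1222, 0.224]
ee_rot: [-3.142, -0.001, 0.058]
wrist_force: [-1.0, -0.3, 5.4]
gripper_width: 0.0123
grip_force: 15.0
t 17.30 yaw 3.31 tz 0.013 F [-1.  -0.3  5.4] pos [567.3 122.2 224. ] w 12.30
t 17.55 yaw 3.31 tz -0.014 F [-0.9  0.4  5.3] pos [567.3 122.2 224. ] w 11.77
```

The tab is held at 12 mm opening. Drawing along (0.056, -0.998), gently at first.

```bash

python3 -m crank '[{"x":0,"y":0,"z":0.4,"spin":0,"claw":8},{"x":0.1,"y":-1,"z":0.6,"spin":0,"claw":8},{"x":0.1,"y":-2,"z":0.6,"spin":0,"claw":8},{"x":0.2,"y":-4,"z":0.6,"spin":0,"claw":8}]' 20 >/dev/null; python3 t.py
python3 -m crank '[{"x":0.1,"y":-2,"z":0,"spin":0,"claw":8},{"x":0.2,"y":-4,"z":0,"spin":0,"claw":8},{"x":0.3,"y":-6,"z":0,"spin":0,"claw":8}]' 20 >/dev/null; python3 t.py
```

```text
t 18.05 yaw 3.32 tz -0.004 F [-0.1  2.2  2.9] pos [567.3 118.2 224. ] w 11.67
t 18.43 yaw 3.31 tz 0.039 F [-0.3  3.1  2.9] pos [567.6 112.  224. ] w 11.70
```

Forces are small (friction about 3 N). Continuing, with checks on the way.

```bash

python3 -m crank '[{"x":0.2,"y":-4,"z":0.2,"spin":0,"claw":8},{"x":0.4,"y":-8,"z":0.2,"spin":0,"claw":8},{"x":0.7,"y":-12,"z":0.2,"spin":0,"claw":8},{"x":0.9,"y":-16,"z":0.2,"spin":0,"claw":8},{"x":1.1,"y":-20,"z":0.2,"spin":0,"claw":8}]' 20 >/dev/null; python3 t.py
```

```text
t 19.05 yaw 3.31 tz -0.012 F [0.7 1.7 1.3] pos [568.6  91.7 224. ] w 11.92
```

```bash

python3 -m crank '[{"x":0.2,"y":-4,"z":0,"spin":0,"claw":8},{"x":0.4,"y":-8,"z":0,"spin":0,"claw":8},{"x":0.7,"y":-12,"z":0,"spin":0,"claw":8},{"x":0.9,"y":-16,"z":0,"spin":0,"claw":8},{"x":1.1,"y":-20,"z":0,"spin":0,"claw":8}]' 20 >/dev/null; python3 t.py
python3 -m crank '[{"x":0.2,"y":-4,"z":0,"spin":0,"claw":8},{"x":0.4,"y":-8,"z":0,"spin":0,"claw":8},{"x":0.7,"y":-12,"z":0,"spin":0,"claw":8},{"x":0.9,"y":-16,"z":0,"spin":0,"claw":8},{"x":1.1,"y":-20,"z":0,"spin":0,"claw":8}]' 35 >/dev/null; python3 t.py
```

```text
t 19.68 yaw 3.32 tz 0.003 F [-0.3  0.4 -1. ] pos [569.8  71.8 224. ] w 12.00
t 20.30 yaw 3.32 tz 0.016 F [-0.  -0.3 -1.4] pos [570.9  51.9 224.1] w 11.72
```

Drawn 70 mm with hardly any load. Ten more millimetres level, then lift and carry to above the tray.

```bash

python3 -m crank '[{"x":0.3,"y":-5,"z":0,"spin":0,"claw":8},{"x":0.6,"y":-10,"z":0,"spin":0,"claw":8},{"x":0.6,"y":-12,"z":5,"spin":0,"claw":8},{"x":0.6,"y":-14,"z":20,"spin":0,"claw":8},{"x":0.6,"y":-20,"z":45,"spin":0,"claw":8},{"x":0,"y":-40,"z":65,"spin":1,"claw":8},{"x":0,"y":-70,"z":70,"spin":2,"claw":8},{"x":0,"y":-105,"z":70,"spin":3,"claw":8},{"x":-1,"y":-140,"z":70,"spin":3.8,"claw":8},{"x":-1,"y":-175,"z":70,"spin":3.8,"claw":8},{"x":-2,"y":-210,"z":70,"spin":3.8,"claw":8},{"x":-2,"y":-245,"z":70,"spin":3.8,"claw":8},{"x":-3,"y":-280,"z":70,"spin":3.8,"claw":8},{"x":-3,"y":-310,"z":70,"spin":3.8,"claw":8},{"x":-4,"y":-340,"z":70,"spin":3.8,"claw":8},{"x":-4,"y":-360,"z":70,"spin":3.8,"claw":8},{"x":-4,"y":-367,"z":70,"spin":3.8,"claw":8},{"x":-4,"y":-367,"z":70,"spin":3.8,"claw":8},{"x":-4,"y":-367,"z":70,"spin":3.8,"claw":8}]' 35 >/dev/null; python3 t.py
python3 - <<'E'
from h import *
a=grab('scene','s1');W=cloud(a); b=grab('side','d1')
cv2.imwrite('pics/s1c.png',np.hstack([cv2.resize(a['pixels'][120:270,40:240,::-1],(400,300)),cv2.resize(b['pixels'][190:384,120:379,::-1],(400,300))]))
E
```

```text
t 22.68 yaw 7.17 tz -0.003 F [ 0.7  0.  -1.1] pos [ 567.1 -313.9  294.2] w 11.80
```

View pics/s1c.png

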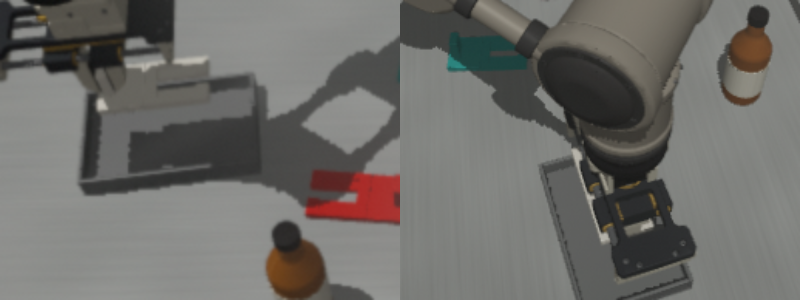

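The shoe is held level at (150,80 in the left crop), over the tray along its length. Lowering it, slowly for the last 10 mm.

```bash

python3 -m crank '[{"x":0,"y":0,"z":-25,"spin":0,"claw":8},{"x":0,"y":0,"z":-50,"spin":0,"claw":8},{"x":0,"y":0,"z":-70,"spin":0,"claw":8},{"x":0,"y":0,"z":-82,"spin":0,"claw":8},{"x":0,"y":0,"z":-88,"spin":0,"claw":8},{"x":0,"y":0,"z":-91,"spin":0,"claw":8},{"x":0,"y":0,"z":-91,"spin":0,"claw":8}]' 35 >/dev/null; python3 t.py
for i in 1; do python3 -m crank '[{"x":0,"y":0,"z":-1,"spin":0,"claw":8},{"x":0,"y":0,"z":-2,"spin":0,"claw":8},{"x":0,"y":0,"z":-2,"spin":0,"claw":8}]' 35 >/dev/null; python3 t.py; done
python3 -m crank '[{"x":0,"y":0,"z":-0.5,"spin":0,"claw":8},{"x":0,"y":0,"z":-1,"spin":0,"claw":8},{"x":0,"y":0,"z":-1,"spin":0,"claw":8}]' 35 >/dev/null; python3 t.py
```

```text
t 23.65 yaw 7.12 tz -0.015 F [ 0.9  0.9 -1.6] pos [ 567.  -314.9  203.6] w 12.04
t 24.02 yaw 7.11 tz 0.054 F [-0.8  0.6 -1.2] pos [ 566.9 -314.9  201.2] w 12.07
t 24.40 yaw 7.12 tz 0.008 F [-0.1  0.5 -1.8] pos [ 566.9 -314.9  200.1] w 11.97
```

```bash

python3 -m crank '[{"x":0,"y":0,"z":-0.5,"spin":0,"claw":8},{"x":0,"y":0,"z":-1,"spin":0,"claw":8},{"x":0,"y":0,"z":-1,"spin":0,"claw":8}]' 35 >/dev/null; python3 t.py
python3 -m crank '[{"x":0,"y":0,"z":-0.3,"spin":0,"claw":8},{"x":0,"y":0,"z":-0.6,"spin":0,"claw":8},{"x":0,"y":0,"z":-0.6,"spin":0,"claw":8}]' 35 >/dev/null; python3 t.py
```

```text
t 24.77 yaw 7.12 tz 0.031 F [-1.4  1.3 -1.2] pos [ 566.9 -314.9  199.1] w 11.97
t 25.15 yaw 7.12 tz 0.018 F [-2.4  0.7  5.1] pos [ 566.9 -314.9  199.1] w 12.24
```

The shoe touched the floor at TCP z = 199.1 (expected 199), with Fz +5 N. Releasing and rising straight up.

```bash

python3 -m crank '[{"x":0,"y":0,"z":0.4,"spin":0,"claw":11},{"x":0,"y":0,"z":0.4,"spin":0,"claw":16},{"x":0,"y":0,"z":0.4,"spin":0,"claw":24},{"x":0,"y":0,"z":0.4,"spin":0,"claw":32},{"x":0,"y":0,"z":0.4,"spin":0,"claw":32},{"x":0,"y":0,"z":10,"spin":0,"claw":32},{"x":0,"y":0,"z":30,"spin":0,"claw":32},{"x":0,"y":0,"z":80,"spin":0,"claw":32},{"x":0,"y":0,"z":130,"spin":0,"claw":32},{"x":0,"y":0,"z":170,"spin":0,"claw":32},{"x":-40,"y":-60,"z":190,"spin":0,"claw":32},{"x":-80,"y":-110,"z":190,"spin":0,"claw":32},{"x":-80,"y":-110,"z":190,"spin":0,"claw":32},{"x":-80,"y":-110,"z":190,"spin":0,"claw":32}]' 20 >/dev/null; python3 t.py
python3 - <<'E'
from h import *
a=grab('scene','s2');W=cloud(a); b=grab('side','d2')
cv2.imwrite('pics/s2c.png',np.hstack([a['pixels'][100:300,40:440,::-1],b['pixels'][184:384,110:510,::-1]]))
for n,c in(('scene',a),('side',b)):
    W=cloud(c);p=c['pixels'].astype(int)
    X,Y,Z=np.moveaxis(W,-1,0)
    m=(abs(X-.562)<.06)&(abs(Y+.268)<.09)&(p.min(2)>110)&(Z<.03)&(Z>.008); q=W[m]
    A=np.c_[q[:,:2],np.ones(len(q))]; print(n,len(q),q.mean(0).round(3),np.median(q[:,2]),cv2.minAreaRect(q[:,:2].astype(np.float32)*1000),np.linalg.lstsq(A,q[:,2],rcond=None)[0].round(3))
E
```

```text
t 26.90 yaw 7.01 tz -0.046 F [ 0.4 -0.2 -0.5] pos [ 486.4 -425.3  388.9] w 32.01
scene 534 [ 0.571 -0.273  0.013] 0.013309510254162542 ((561.7012329101562, -266.71685791015625), (61.797401428222656, 119.19860076904297), 6.706943035125732) [ 0.025 -0.016 -0.005]
side 1032 [ 0.571 -0.279  0.015] 0.015003448705739369 ((575.6105346679688, -256.46630859375), (152.40037536621094, 62.99560546875), 81.22972106933594) [ 0.001 -0.022  0.008]
```

View pics/s2c.png

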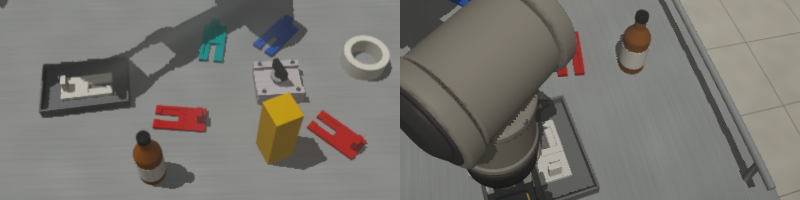

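The picture shows the white shoe flat inside the tray at (85,88), with its top at 13–15 mm and its middle within 3 mm of the tray's centre. The knob is still backed off and the bystanders have not moved. Handing in.

```bash
python3 -c "
from cell import arm
print(arm.job_done())"
```

```text
the job is handed in; nothing more can be done
None
```

The job is handed in (no verdict came back): the knob was backed off clockwise to its stop at about 140°, and the shoe was drawn out and now lies flat in the grey tray; the bottle, carton and reel were not touched.

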